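# Drop the front of the sales stand and tip the tall game box down onto it

### The job

At this stall the games stand in a display stand with a drop front. Turn the black latch knob a full quarter turn anticlockwise (seen from above) to its stop so that the blue front drops open by itself; then, reaching in under the top ledge, push the tall red box high up on the side nearest the robot so that it tips over away from the robot and lies flat, picture up, on the lowered front, with its foot still inside its own bay. Do not lift the red box, leave the blue box standing in its bay, and leave the other things on the table where they are.

Things in the scene. Friction and masses are not known exactly. Their poses are not given: they have to be found in the camera images.
- stand: Fixed wooden display stand. Origin: middle of its bays at table level; x points away from the robot to the drop front, y left, z up. In its frame (mm): floor top z = 12, inside x = -45 to 45; robot-side lip x = -55 to -45, 45 high; side walls y = +-140 to 150, 160 high; divider y = 0, 6 thick, 105 high, making two bays centred on y = +-70.
- ledge (a point): Middle of the robot-side lower edge of the stand's top ledge, which roofs the bays: ledge 14 mm thick, in the stand's frame x = -30 to 40, y = -150 to 150, underside z = 360; low tins on it reach z = 404. It stands on two posts at the side walls (x = 9 to 31).
- latch (a joint): Latch hook and knob on a post (50 x 55 mm, 195 high) left of the stand. Vertical axis at x = 15, y = 215 mm of the stand. 0 = latched: knob bar and hook along the stand's +x, hook tip in front of the drop front's ear. 1.571 = released, at its stop: bar along y. Turns anticlockwise seen from above, friction 0.04 N m, stays where left. Starts at 0 to 0.1.
- latch_grip (a point): Middle of the latch knob's black grip bar, on the turning axis, 233 mm above the table. The bar is 44 mm long, 14 mm thick and 30 mm high (15 mm above and below this point), and its long direction turns with the knob.
- flap (a joint): Blue drop front, 290 wide, 195 high, 10 mm thick, with an ear at its top left under the latch hook. Hinged at its lower edge (x = 45, z = 12 mm of the stand). 0 = upright, closed; 1.571 = lying open, level with the stand's floor, reaching to x = 240. Slightly front-heavy, it falls open by itself in 1 to 2 s once the latch has turned past about 0.3 rad.
- red_box: Tall red boxed game, 40 (x) x 110 (y) x 220 (z) mm, about 0.4 kg, balance point at its centre, standing on end on the floor of either bay (x = 0, y = +-70 of the stand). Origin: centre of its underside; z up along its height; its picture side (-x) faces the robot. It goes over by itself once tilted about 11 degrees.
- blue_box: Blue boxed game, 40 x 110 x 180 mm, standing in the other bay. Origin: centre of its underside, z up. To be left standing.
- coffee_cup: Bystander: paper coffee cup, 80 mm across, 104 mm high, standing just to the right of the stand. Origin: centre of its underside.
- clay_pot: Bystander: terracotta flower pot, 104 mm across, 85 mm high. Origin: centre of its underside.
- jam_jar: Bystander: amber jar with red cap, 68 mm across, 90 mm high. Origin: centre of its underside.
- mug: Bystander: blue mug, 80 mm across, 90 mm high. Origin: centre of its underside.
- books: Bystander: two lying books, 130 x 190 x 42 mm. Origin: centre of the underside.
- toy_truck: Bystander: yellow toy truck, 130 x 78 x 82 mm. Origin: centre of its underside.
Mind the look-alikes: they are no part of the job. Of the things shaped like the red_box, the red one is meant.

How it is judged (in metres and radians):
On the way:
1. The latch is turned to its stop and the front lies open while the red box still stands (value of joint latch above 1.35 rad and value of joint flap above 1.45 rad and angle between red_box's own z axis and vertical below 0.15 rad), for 0.2 s.
At the end, for the whole second after the job is handed in: Latch over 1.35 rad, front over 1.45 rad. Red box at rest, lying flat within 7 degrees, picture side up, along the stand's x axis within 14 degrees, its origin within 70 mm of where it started and at x = -50 to 45 mm of the stand. Blue box within 0.1 rad of upright (value of joint latch above 1.35 rad and value of joint flap above 1.45 rad and angle between red_box's own z axis and vertical between 1.45 and 1.69 rad and angle between red_box's own x axis and vertical above 2.95 rad and x of red_box in the frame of stand between -0.05 and 0.045 m and angle between the z axis of red_box and the x axis of stand, either way round below 0.25 rad and linear speed of red_box below 0.02 m/s and distance of red_box from where it was at the start of the episode below 0.07 m and angle between blue_box's own z axis and vertical below 0.1 rad); the robot touches nothing.
It fails at once if The red box is lifted (its origin more than 90 mm above the table) (height (world z) of red_box above 0.09 m).
It fails at once if The blue box is tipped by more than 0.3 rad or moved by more than 30 mm (angle between blue_box's own z axis and vertical above 0.3 rad or distance of blue_box from where it was at the start of the episode above 0.03 m).
It fails at once if A bystander is moved by more than 30 mm (distance of any of coffee_cup, clay_pot, jam_jar, mug, books, toy_truck from where it was at the start of the episode above 0.03 m).
It also fails if it takes over 50 s, if anything falls off the work surface, if the arm or the gripper's body presses on something with over 40 N, if the wrist force passes 120 N, or if a joint passes its speed limit or range.

### The arm

A 6-joint arm with a two-finger parallel gripper is mounted at the origin on the work surface. World frame = base frame: x ahead of the robot, y to its left, z up, the work surface at z = 0. Lengths are in mm, angles in rad, forces in N, time in s.
With the tool pointing down it reaches from about 350 to 975 mm from the base axis. Payload 7.1 kg.
Tool frame: the origin (TCP) lies on the front face of the gripper's body, between the roots of the fingers; the fingertips stand 80 mm ahead of it and the grasp point (between the pads) lies 61 mm ahead of it (env.tips_ahead is the distance from the TCP to the fingertips, in mm); z points along the fingers, y is the line along which they close (so a half turn about z gives the same grasp; the last joint's range is limited). The gripper opens to 88 mm and grips with 3 to 60 N. Pads are 20 mm wide; open, the fingers measure 115 mm over their backs; the gripper's body (75 mm by 178 mm) begins 61 mm behind the grasp point.
Start: joints at [1.229, 0.423, 1.63, -0, 1.089, -0.019], TCP at [198.233, 592.713, 302.675] pointing down, gripper open.
Joint ranges: [-3, 3], [-0.9, 2.11], [0.09, 2.58], [-1.31, 4.45], [0.11, 2.69], [-2.54, 2.54]. Speed limits (rad/s): [2.39, 2.39, 3.01, 3.14, 3.14, 3.14].

### API

Orientations are given as a unit quaternion [x, y, z, w].
In Python, from station import env, set_gripper, viewer, workorder gives the robot as it stands. Calls block until the motion is done:
- env.reach(position, orientation): joint-space move of the TCP to a pose.
- env.move_l(position, rot=None, rate=150, f_stop=None): straight line of the TCP; rot=None keeps the orientation; rate is the mean speed in mm/s. With f_stop (N) it stops when the force on the tool has changed by that much, and returns True; else False.
- env.move_joints(angles): joint-space move.
- set_gripper(opening): finger opening in mm; the grip force is fixed at half the most; returns when the fingers have stopped.
- env.hold(seconds).
- env.ik(position, orientation): joint angles nearest the present ones, or None.
- env.read_state(): the state.
- viewer.camera(name): name is "scene" or "top" or "wrist"; returns the picture (400x640x3 uint8, blue, green, red); there is no depth.
- viewer.camera_params(name): a dict with "fx", "fy", "cx", "cy" (pixels), "pose" (4x4, takes a point from camera to world coordinates); the wrist camera has in their place "tool_from_camera" (4x4, takes a point from camera to tool coordinates, whose origin is the TCP and whose axes are the flange's). Camera axes: x right, y up, looking along -z (the intrinsics and any distortion apply to the point x, -y, -z); pixel columns grow to the right and rows downward; lengths in mm; the calibration is good to about 2 mm. The wrist camera is an equidistant fisheye: a pixel r from the principal point sees the ray r / f radians off the axis. A picture is of the moment at which its call begins: read the wrist's pose just before it. camera_params takes no time and is no camera call.
A pose or a line that the arm cannot do raises env.IKError and nothing moves.
- workorder.sign_off(): hands the job in; it is judged then, once.
The state is a dict: "time_s": time; "qpos": joint angles; "dq": joint speeds; "tau": joint torques, N m; "tool_pos": TCP position; "orientation": TCP orientation; "force": force on the tool from outside, world axes, zero at the start; "wrist_torque": the same for the moment, N m; "width": finger opening in mm; "grip_force": force on a finger pad.
Only numpy, scipy, OpenCV 4.12 (cv2) and the standard library are available. Lean on these libraries where they do the work, as an engineer would, in place of code of your own. Each camera call takes 0.05 s, during which the arm holds its last target. There are 200 camera calls.

## Working session

There is one attempt and no reset: what is moved stays moved. The work goes in short steps, each a Python script; the robot and the scene stay as the last script left them, time stands still between calls to the robot, and variables do not carry over. Pictures are saved under pics/ and viewed, at most 10 in all, crops included, and the job is handed in when it is done.

```bash
mkdir -p pics; ls
python3 - <<'E'
from station import env, viewer
import cv2, numpy as np
np.set_printoptions(suppress=True,precision=4)
for n in ("scene","top"):
    cv2.imwrite(f"pics/{n}0.png",viewer.camera(n)); print(n,viewer.camera_params(n))
print(viewer.camera_params("wrist"))
print(env.read_state())
E
```

```text
pics
scene {'fx': 363.8889874180575, 'fy': 363.8889874180575, 'cx': 320.7044918416679, 'cy': 197.2582751868116, 'pose': array([[  -0.1225,   -0.653 ,    0.7474, 1436.1024],
       [   0.9922,   -0.0968,    0.0781,   80.3013],
       [   0.0214,    0.7511,    0.6598, 1055.8908],
       [   0.    ,    0.    ,    0.    ,    1.    ]])}
top {'fx': 480.51424566115764, 'fy': 480.51424566115764, 'cx': 324.33459204574154, 'cy': 205.65475305965978, 'pose': array([[  -0.0268,    0.9909,   -0.1319,  269.3631],
       [  -0.9996,   -0.026 ,    0.0085,    2.0613],
       [   0.005 ,    0.1321,    0.9912, 1718.2551],
       [   0.    ,    0.    ,    0.    ,    1.    ]])}
{'fx': 309.70691628693146, 'fy': 309.70691628693146, 'cx': 320.20182582851317, 'cy': 200.38367794912756, 'tool_from_camera': array([[  0.0001,   0.9592,   0.2828,  78.6495],
       [  1.    ,   0.    ,  -0.0004,   0.3238],
       [ -0.0004,   0.2828,  -0.9592, -81.8218],
       [  0.    ,   0.    ,   0.    ,   1.    ]])}
{'time_s': 0.1, 'qpos': array([ 1.229 ,  0.4237,  1.6306, -0.    ,  1.0886, -0.019 ]), 'dq': array([-0.0018, -0.0014, -0.0004,  0.0017,  0.0022,  0.0011]), 'tau': array([  0.001 , -54.5614, -27.4325,   0.0646,   0.0188,   0.    ]), 'tool_pos': array([198.1175, 592.3485, 302.0119]), 'orientation': array([ 0.1607,  0.987 , -0.0007, -0.0001]), 'force': array([ 0.0421, -0.3246,  0.4012]), 'wrist_torque': array([-0.0284,  0.0545,  0.0282]), 'grip_force': 0.0, 'width': 87.67346506402006}
```

View pics/scene0.png

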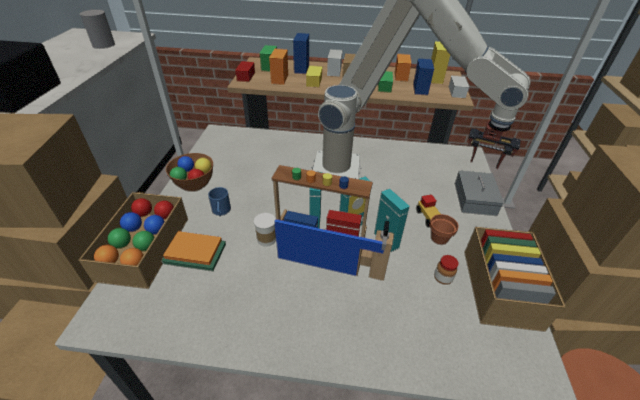

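View pics/top0.png

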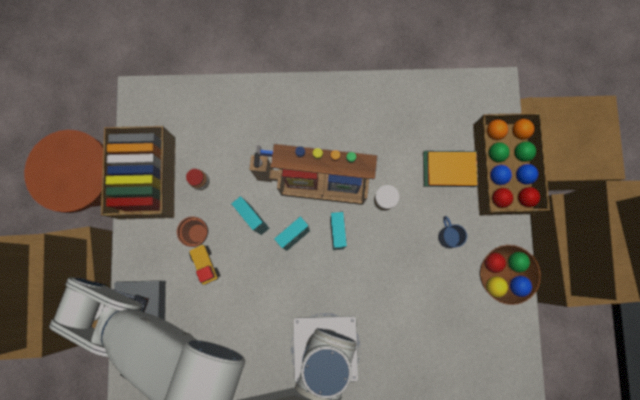

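The top view shows the stand at about (325,175), with a red box in its left bay at (300,180) and a blue box in its right bay at (346,184). The latch post is at (262,162). Three teal look-alikes stand on the robot side at (248,214), (292,233) and (338,229), and the cup is at (387,197). The scene view has the red box at (343,222), the knob at (387,229), and the closed blue front. The red box in the left bay is the one meant, because it is the only red box of that shape. I'll confirm that in an enlarged crop.

Run:
```python
import cv2, numpy as np
t=cv2.imread("pics/top0.png")[130:260,220:420]; s=cv2.imread("pics/scene0.png")[155:295,245:445]
a=cv2.resize(t,None,fx=4,fy=4,interpolation=cv2.INTER_CUBIC); b=cv2.resize(s,None,fx=4,fy=4,interpolation=cv2.INTER_CUBIC)
cv2.imwrite("pics/tc.png",a); cv2.imwrite("pics/sc.png",b)
```

```text
(no output)
```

View pics/tc.png

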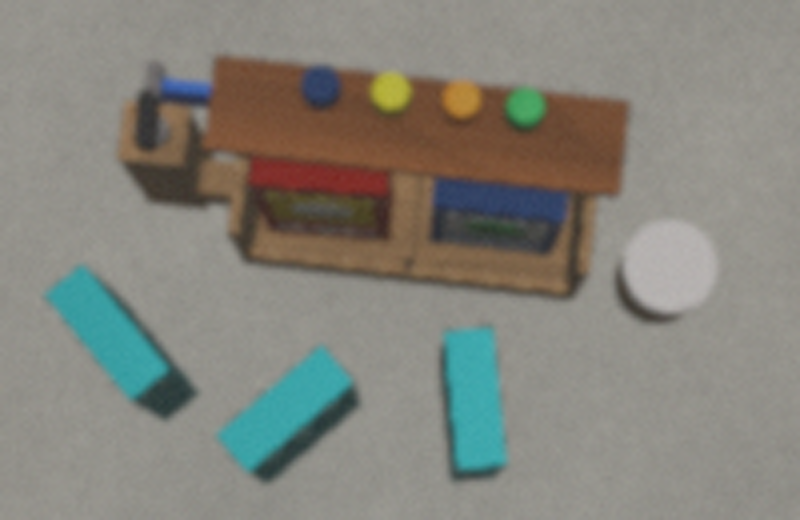

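View pics/sc.png

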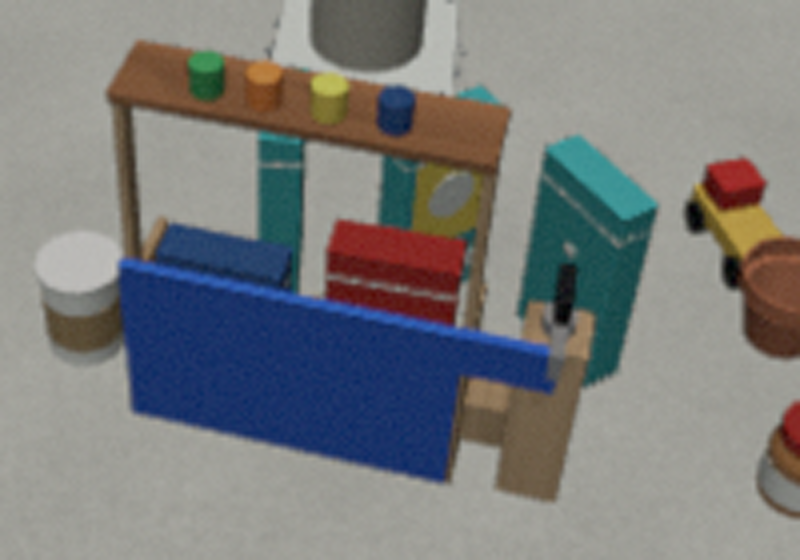

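The crops confirm the red box in the left bay, with its picture facing the robot. The ledge corners are clear in both views: top crop (216,57), (628,100), (619,193), (205,149); scene crop (140,42), (510,110), (497,165), (110,95). Next I locate the stand from them.

```bash
cat > h.py <<'E'
from station import env, set_gripper, viewer, workorder
import cv2, numpy as np
from scipy.spatial.transform import Rotation as R
np.set_printoptions(suppress=True,precision=2)
def cast(cam,px,z):
    p=viewer.camera_params(cam); T=p["pose"]; px=np.atleast_2d(px).astype(float)
    d=np.c_[(px[:,0]-p["cx"])/p["fx"],-(px[:,1]-p["cy"])/p["fy"],-np.ones(len(px))]@T[:3,:3].T
    return T[:3,3]+d*((z-T[2,3])/d[:,2])[:,None]
def fit2(M,W):
    m,w=M.mean(0),W.mean(0); a=M-m; b=W-w
    th=np.arctan2((a[:,0]*b[:,1]-a[:,1]*b[:,0]).sum(),(a*b).sum())
    Rm=np.array([[np.cos(th),-np.sin(th)],[np.sin(th),np.cos(th)]]); return th,w-Rm@m
E
python3 - <<'E'
from h import *
M=np.array([[40,150],[40,-150],[-30,-150],[-30,150.]])
def quad(cam,lo,hi,box,clicks):
    im=viewer.camera(cam); hsv=cv2.cvtColor(im,cv2.COLOR_BGR2HSV)
    return np.array(clicks)
ct=np.array([[216,57],[628,100],[619,193],[205,149]])/4+[220,130]-.4
cs=np.array([[497,165],[110,95],[140,42],[510,110]])/4+[245,155]-.4
for n,c in(("top",ct),("scene",cs)):
    im=cv2.imread(f"pics/{n}0.png")
    W=cast(n,c,374)[:,:2]; th,o=fit2(M,W); Rm=R.from_euler('z',th).as_matrix()[:2,:2]
    print(n,th,o,(W-(M@Rm.T+o)).round(1).tolist())
    L=Rm@[15,215]+o; print(" latch pred",L)
print("knob top", cast("top",np.array([[148,120],[150,92],[148,148]])/4+[220,130]-.4,248)[:,:2])
print("knob scene", cast("scene",np.array([[568,268],[560,312]])/4+[245,155]-.4,[248])[:,:2])
print("red top (top view) far/near edges",cast("top",np.array([[250,185],[391,193]])/4+[220,130]-.4,232)[:,:2])
print("red top scene",cast("scene",np.array([[327,270],[462,293],[465,240],[338,222]])/4+[245,155]-.4,232)[:,:2])
for k,q in enumerate([[[45,295],[84,265],[170,370],[134,400]],[[218,434],[322,346],[355,382],[252,472]],[[444,331],[493,327],[506,465],[455,472]]]):
    print("teal",k,cast("top",np.array(q)/4+[220,130]-.4,220)[:,:2].round().tolist())
E
```

```text
top -0.13286989766815258 [572.83 -10.71] [[-1.3, -1.3], [-0.7, 1.7], [1.2, 1.6], [0.9, -1.9]]
 latch pred [616.18 200.41]
scene -0.1359812255013346 [580.21  -5.22] [[-2.7, -2.6], [0.2, 3.8], [0.5, 2.7], [2.0, -3.9]]
 latch pred [624.22 205.76]
knob top [[615.74 197.19]
 [638.1  195.44]
 [593.43 197.37]]
knob scene [[605.72 203.96]
 [654.34 197.29]]
red top (top view) far/near edges [[565.22 119.62]
 [555.96   8.96]]
red top scene [[619.26  15.32]
 [629.28 123.17]
 [568.84 123.1 ]
 [562.59  18.13]]
teal 0 [[484.0, 283.0], [507.0, 252.0], [422.0, 185.0], [399.0, 214.0]]
teal 1 [[371.0, 148.0], [438.0, 66.0], [409.0, 41.0], [341.0, 122.0]]
teal 2 [[447.0, -30.0], [449.0, -68.0], [341.0, -75.0], [337.0, -35.0]]
```

```bash
cat >> h.py <<'E'
TH=-0.134; O=np.array([575.5,-8.5,0]); RS=R.from_euler('z',TH)
def pose(tip,p=45):
    """TCP pose for a fingertip point in the stand frame, tool pitched p deg below the stand's x axis"""
    c,s=np.cos(np.radians(p)),np.sin(np.radians(p))
    M=RS.as_matrix()@np.array([[-s,0,c],[0,1,0],[-c,0,-s]])
    return RS.apply(tip)+O-env.tips_ahead*M[:,2],R.from_matrix(M).as_quat()
def line(tip,p=45,**k):
    a,q=pose(tip,p); return env.move_l(a,q,**k)
E
python3 - <<'E'
from h import *
A=np.array([15,215,0])
up=A+[-90,45,330]
print("ik",[env.ik(*pose(t)) for t in (up,A+[-12,32,232],A+[-10,-16,232],(-110,70,310),(30,70,215))])
E
```

```text
ik [array([ 0.71,  0.11,  2.02, -0.99,  0.68, -0.04]), array([ 0.57,  0.33,  2.01, -1.3 ,  0.49,  0.23]), None, array([ 0.34, -0.13,  2.31, -0.98,  0.4 , -0.28]), None]
```

Run:
```python
import re
s=open('h.py').read()
s=s.replace("def pose(tip,p=45):","def pose(tip,p=45,yaw=0.):").replace("M=RS.as_matrix()@","M=(RS*R.from_euler('z',yaw)).as_matrix()@").replace("def line(tip,p=45,**k):\n    a,q=pose(tip,p)","def line(tip,p=45,yaw=0.,**k):\n    a,q=pose(tip,p,yaw)")
open('h.py','w').write(s)
from h import *
A=np.array([15,215,0])
for n,ts in (("latch",(A+[-90,45,330],A+[-12,32,232],A+[-10,-16,232])),("box",((-110,70,310),(-45,70,215),(30,70,215)))):
  for p in (30,40,45,50,60):
    for y in (0,.1,.2,.3,.4):
        r=[env.ik(*pose(t,p,y)) for t in ts]
        print(n,p,y,["-" if a is None else a[3:].round(2).tolist() for a in r])
```

```text
latch 30 0 ['-', [4.36, 0.7, 0.9], [4.23, 0.67, 0.98]]
latch 30 0.1 ['-', [4.17, 0.63, 0.99], [4.01, 0.61, 1.08]]
latch 30 0.2 ['-', [3.95, 0.57, 1.1], [3.77, 0.56, 1.21]]
latch 30 0.3 [[4.31, 0.44, 0.68], [3.69, 0.53, 1.24], [3.49, 0.53, 1.37]]
latch 30 0.4 [[4.03, 0.33, 0.86], [3.4, 0.5, 1.41], [3.19, 0.51, 1.54]]
latch 40 0 [[-1.18, 0.69, 0.16], '-', '-']
latch 40 0.1 [[-1.21, 0.58, 0.1], '-', [4.45, 0.39, 0.62]]
latch 40 0.2 [[-1.23, 0.47, 0.02], [4.41, 0.35, 0.61], [4.2, 0.3, 0.75]]
latch 40 0.3 [[-1.22, 0.35, -0.08], [4.14, 0.26, 0.78], [3.83, 0.22, 1.02]]
latch 40 0.4 [[-1.16, 0.23, -0.25], [3.69, 0.19, 1.11], [3.25, 0.19, 1.48]]
latch 45 0 [[-0.99, 0.68, -0.04], [-1.3, 0.49, 0.23], '-']
latch 45 0.1 [[-0.98, 0.59, -0.14], '-', '-']
latch 45 0.2 [[-0.94, 0.49, -0.27], '-', '-']
latch 45 0.3 [[-0.85, 0.39, -0.46], '-', '-']
latch 45 0.4 [[-0.67, 0.3, -0.74], '-', '-']
latch 50 0 [[-0.8, 0.7, -0.23], [-1.02, 0.49, -0.06], [-1.05, 0.43, -0.09]]
latch 50 0.1 [[-0.76, 0.62, -0.36], [-1.02, 0.4, -0.16], [-1.03, 0.33, -0.21]]
latch 50 0.2 [[-0.7, 0.54, -0.52], [-0.97, 0.31, -0.3], [-
[... 1465 characters left out ...]
, 0.13, 2.34]]
box 45 0.4 [[0.73, 0.26, -2.45], [2.11, 0.22, 2.39], '-']
box 50 0 [[-0.68, 0.45, -0.59], '-', [-1.15, 0.21, -0.2]]
box 50 0.1 [[-0.5, 0.38, -0.88], '-', [-0.98, 0.12, -0.47]]
box 50 0.2 [[-0.23, 0.33, -1.27], '-', '-']
box 50 0.3 [[0.12, 0.32, -1.72], '-', '-']
box 50 0.4 [[0.42, 0.36, -2.14], '-', '-']
box 60 0 [[-0.33, 0.62, -0.96], [-0.47, 0.36, -0.85], [-0.37, 0.38, -0.99]]
box 60 0.1 [[-0.22, 0.59, -1.17], [-0.3, 0.32, -1.12], [-0.21, 0.35, -1.25]]
box 60 0.2 [[-0.09, 0.57, -1.41], [-0.08, 0.3, -1.45], [-0.01, 0.34, -1.55]]
box 60 0.3 [[0.05, 0.57, -1.65], [0.15, 0.31, -1.79], [0.18, 0.35, -1.85]]
box 60 0.4 [[0.18, 0.58, -1.89], [0.35, 0.33, -2.11], [0.35, 0.38, -2.12]]
```

Run:
```python
from h import *
A=np.array([15,215,0]); P=50
set_gripper(0)
env.reach(*pose(A+[-90,50,330],P))
line(A+[-60,40,232],P)
for x,y in ((-14,33),(-19,20.5),(-20.5,10),(-21,-2),(-20,-16)):
    f=line(A+[x,y,232],P,rate=80,f_stop=25); s=env.read_state(); print(x,y,f,s["force"],s["time_s"])
f=line(A+[-8,-16,232],P,rate=25,f_stop=8); s=env.read_state(); print("end",f,s["force"],RS.inv().apply(s["tool_pos"]-pose(A+[-8,-16,232],P)[0]))
a,b=viewer.camera("top")[130:260,220:420],viewer.camera("scene")[165:295,245:445]
cv2.imwrite("pics/l1.png",np.hstack([cv2.resize(i,(400,260),interpolation=cv2.INTER_CUBIC) for i in(a,b)]))
for p in (50,52,54,56):
  for y in(0,.1): print(p,y,[(lambda r:"-" if r is None else r[3:].round(2).tolist())(env.ik(*pose((x,70,z),p,y))) for x,z in((-75,300),(-60,210),(-40,210),(-20,210),(0,210),(20,210))])
```

```text
-14 33 False [-0.77  0.6  -0.25] 4.7333
-19 20.5 False [-0.58 -0.91  0.34] 5.05
-20.5 10 False [-1.25  2.5   1.55] 5.3333
-21 -2 False [-1.82  1.23  0.35] 5.6333
-20 -16 False [ 0.97  0.65 -0.04] 5.9583
end True [ 0.48 -1.16  0.1 ] [-7.78 -0.9  -0.85]
50 0 [[-0.7, 0.4, -0.6], '-', '-', '-', [-1.3, 0.22, -0.03], [-1.24, 0.21, -0.1]]
50 0.1 [[-0.5, 0.33, -0.91], '-', '-', '-', [-1.26, 0.12, -0.18], [-1.14, 0.12, -0.31]]
52 0 [[-0.59, 0.43, -0.71], [-1.18, 0.25, -0.1], [-1.14, 0.24, -0.16], [-1.09, 0.23, -0.22], [-1.04, 0.23, -0.29], [-0.98, 0.22, -0.36]]
52 0.1 [[-0.41, 0.37, -1.0], [-1.1, 0.15, -0.3], [-1.02, 0.15, -0.39], [-0.94, 0.14, -0.49], [-0.84, 0.14, -0.6], [-0.75, 0.15, -0.7]]
54 0 [[-0.51, 0.47, -0.8], [-0.96, 0.26, -0.33], [-0.92, 0.25, -0.38], [-0.87, 0.25, -0.45], [-0.82, 0.25, -0.51], [-0.77, 0.25, -0.57]]
54 0.1 [[-0.34, 0.41, -1.07], [-0.79, 0.18, -0.62], [-0.72, 0.18, -0.7], [-0.65, 0.18, -0.78], [-0.58, 0.18, -0.86], [-0.52, 0.19, -0.93]]
56 0 [[-0.43, 0.5, -0.87], [-0.77, 0.28, -0.52], [-0.73, 0.28, -0.57], [-0.69, 0.28, -0.63], [-0.65, 0.28, -0.68], [-0.61, 0.29, -0.74]]
56 0.1 [[-0.28, 0.46, -1.13], [-0.57, 0.22, -0.83], [-0.52, 0.22, -0.9], [-0.47, 0.22, -0.96], [-0.42, 0.23, -1.02], [-0.38, 0.24, -1.08]]
```

View pics/l1.png

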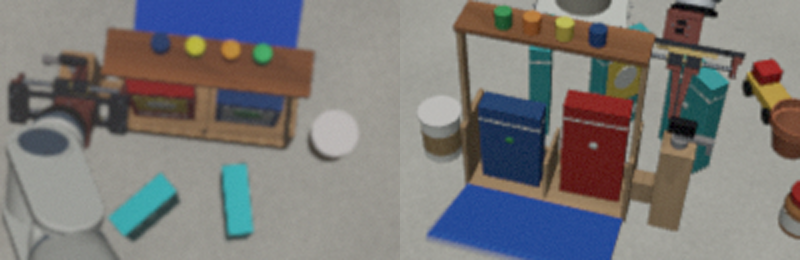

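The front is down, and both boxes are standing (scene crop at (597,145) red, (513,140) blue). The knob bar at (683,128) looks crosswise. I'll push once more to confirm the stop, back off and measure.

Run:
```python
from h import *
A=np.array([15,215,0]); P=50
f=line(A+[-6,-16,232],P,rate=20,f_stop=12); s=env.read_state(); print("end",f,s["force"],RS.inv().apply(s["tool_pos"]-pose(A,P)[0])-[0,0,232])
line(A+[-70,-10,240],P)
line(A+[-110,-10,320],P)
b=viewer.camera("scene"); cv2.imwrite("pics/l2f.png",b); a=viewer.camera("top"); cv2.imwrite("pics/l2t.png",a)
cv2.imwrite("pics/l2.png",np.hstack([cv2.resize(a[130:200,230:310],(400,350),interpolation=cv2.INTER_CUBIC),cv2.resize(b[210:270,350:430],(400,350),interpolation=cv2.INTER_CUBIC)]))
print(env.read_state()["time_s"])
```

```text
end True [-5.27  0.62  5.04] [-14.04 -17.45  -1.79]
8.0833
```

View pics/l2.png

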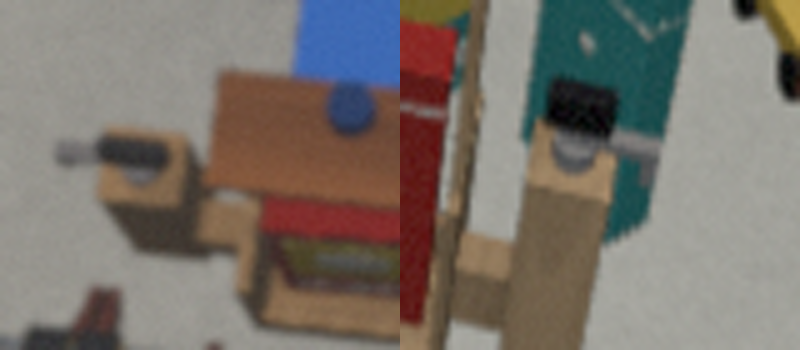

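The knob bar lies crosswise, along the stand's y. In the left crop it runs from (103,148) to (167,157), with the hook tip at (70,153) pointing left. The finger also stopped firmly with 12 N. Next I check the angle numerically and tip the box.

Run:
```python
from h import *
im=cv2.imread("pics/l2t.png"); m=(im[150:170,246:268].max(2)<60).astype(np.uint8)
ys,xs=np.nonzero(m); c=cast("top",np.c_[xs+246,ys+150],248)[:,:2]; w,v=np.linalg.eigh(np.cov(c.T)); d=v[:,1]
print(len(xs),"bar angle rel stand deg",np.degrees(np.arctan2(d[1],d[0])-TH)%180)
P=54
line((-105,110,310),P); line((-75,70,300),P); line((-60,70,212),P)
f=line((15,70,212),P,rate=80,f_stop=15); s=env.read_state(); print(f,s["force"],s["time_s"])
env.hold(1.0); b=viewer.camera("scene"); cv2.imwrite("pics/b1.png",cv2.resize(b[150:300,240:440],(800,600),interpolation=cv2.INTER_CUBIC))
```

```text
40 bar angle rel stand deg 87.07792091253333
False [-0.47 -0.57 -0.18] 11.1917
```

View pics/b1.png

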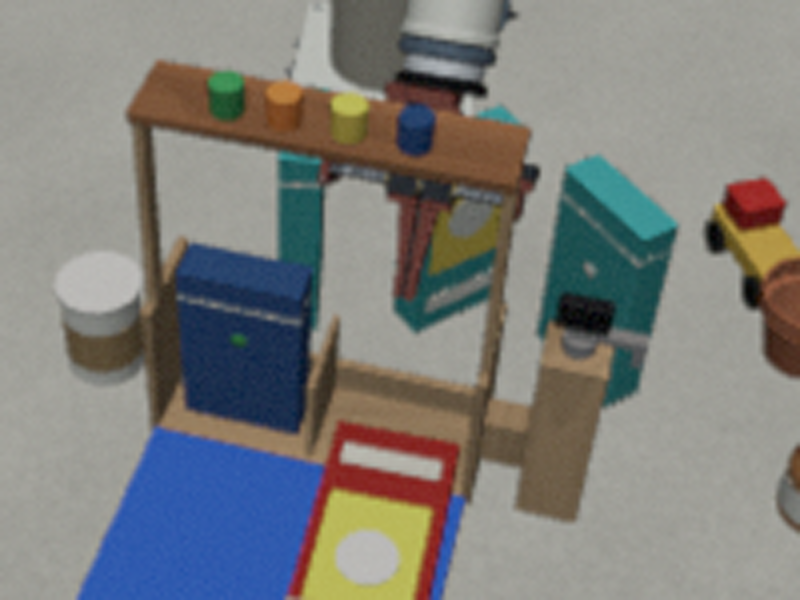

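The red box lies flat with its picture up on the lowered front. Its foot edge runs from (340,422) to (460,445), and the blue box is still standing. I'll back out, check the foot position and angle, then hand in.

Run:
```python
from h import *
w=cast("scene",np.array([[340,422],[460,445],[290,597],[428,597]])/4+[240,150]-.4,52); st=RS.inv().apply(w-O); print(st)
line((-75,70,230),54); line((-110,70,320),54); env.hold(0.5)
im=viewer.camera("scene"); hsv=cv2.cvtColor(im,cv2.COLOR_BGR2HSV)
m=((hsv[...,0]<8)|(hsv[...,0]>172))&(hsv[...,1]>150)&(hsv[...,2]>70); m[:, :300]=0; m[:,380:]=0; m[:240]=0
c=max(cv2.findContours(m.astype(np.uint8),0,2)[0],key=cv2.contourArea)
q=RS.inv().apply(cast("scene",c[:,0,:],52)-O)[:,:2].astype(np.float32); print("lying rect stand frame",cv2.minAreaRect(q),q.min(0),q.max(0))
print(env.read_state()["time_s"])
```

```text
[[ 26.38  25.47  52.  ]
 [ 22.93 132.84  52.  ]
 [209.68  31.12  52.  ]
 [180.36 136.75  52.  ]]
lying rect stand frame ((114.8836898803711, 81.14492797851562), (181.96926879882812, 108.12769317626953), 1.7901520729064941) [22.64 24.43] [205.93 136.5 ]
14.3417
```

```bash
python3 -c "
from h import *
print(workorder.sign_off())"
```

```text
the job is handed in; nothing more can be done
None
```

The job is handed in, but the sign-off returned no verdict: the latch is at its stop (about 87° measured), the front is down, the red box lies picture up with its foot about 23 mm from the middle of its bay and about 2° off the stand's axis, and the blue box still stands.

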